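Put the lemon away in the airtight tub and seal its lid

ROBOT

A 6-joint arm with a two-finger parallel gripper is mounted at the origin on the work surface; the furniture and walls round the work are solid. World frame = base frame: x ahead of the robot, y to its left, z up, the work surface at z = 0. Lengths are in m, angles in rad, forces in N, time in s.
With the tool pointing down it reaches from about 0.375 to 0.975 m from the base axis. Payload 3.8 kg.
Tool frame: the origin (TCP) lies on the centre line of the jaws, within the pads' length; the fingertips stand bot.tip_extent ahead of it and the grasp point (between the pads) lies 6 mm ahead of it (bot.tip_extent is the distance from the TCP to the fingertips, in m); z points along the fingers, y is the line along which they close (so a half turn about z gives the same grasp; the last joint's range is limited). The gripper opens to 85 mm and grips with 20 to 120 N. Pads are 22 mm wide; open, the fingers measure 114 mm over their backs; the gripper's body (76 mm by 85 mm) begins 54 mm behind the grasp point. The pads swing forward as they close: fully open they stand 13 mm farther back than shut.
Start: joints at [-1.329, 0.264, 1.604, -0, 1.274, -0.037], TCP at [0.186, -0.649, 0.256] pointing down, gripper open.
Joint ranges: [-2.63, 2.63], [-0.94, 2.18], [0.31, 2.57], [-1.31, 4.45], [0, 2.66], [-2.55, 2.55]. Speed limits (rad/s): [2.57, 2.57, 3.14, 3.14, 3.14, 3.14].

INTERFACE

Orientations are given as a unit quaternion [x, y, z, w].
In Python, from station import bot gives the robot as it stands.
- The arm moves only by the tool step_arm, never from a script. Its argument "increments" is a list of rows, each an object of numbers: "tx", "ty", "tz": the shift along the world's x, y, z normalised to -1 to 1, where 1 is 20 cm; "ax", "ay", "az": the turn, a rotation vector about the world's x, y, z normalised to -1 to 1, where 1 is 45 degrees. In form: [{"tx": .., "ty": .., "tz": .., "ax": .., "ay": .., "az": ..}, ...]. A call has 1 to 10 rows; each row shifts and turns the commanded pose from where the row before left it; what a row does not reach is not made up. A row lasts 1/12 s, in which the tool goes at most 41.7 mm and 7.16 degrees, less where a joint would pass 70% of its speed; a pose out of reach is approached as far as the arm can. A call with a number of a shift or a turn outside -1 to 1 is refused whole. A call with a gripper value outside its range is refused whole. "hand" is the opening, from -1 (shut) to 1 (fully open), set as the call begins (left out, the last holds). The fingers move at their own pace and stop on an object; "newtons" is the grip in N (left out, the last holds). Time passes only in rows, so rows that do not move let the fingers close. It gives the time, the measured TCP pose, the force, the opening and the grip force at its end, in the units of the state.
- bot.observe(): the state, without advancing time (a new reading comes with each control period).
- bot.camera(name): name is "scene" or "top" or "wrist"; returns the picture (480x640x3 uint8, red, green, blue); there is no depth.
- bot.camera_model(name): a dict with "K" (3x3 intrinsics, pixels), "camera_from_world" (4x4, takes a point from world to camera coordinates). Camera axes: x right, y up, looking along -z (the intrinsics and any distortion apply to the point x, -y, -z); pixel columns grow to the right and rows downward; lengths in m; the calibration is good to about 2 mm. A picture is of the moment at which its call begins: read the wrist's pose just before it. camera_model takes no time and is no camera call; for the wrist camera it gives the pose at the moment of the call.
- bot.finish_job(): hands the job in; it is judged then, once.
Trained networks look in the newest picture that a camera, given by its name, has taken for a name from the list of things; names that differ only in an ending like _2 or _b are one class to them, and where a whole thing is asked for, a point or a joint stands for the part that bears it (a point fixed in the world has none). Each returns a list of dicts, best first, with "p" (0 to 1); they miss things now and then, are a little off and sometimes report something else, mostly with a low value. They report only what shows in the picture. A call takes as long as a camera call.
- bot.search_frame(camera, thing): "centre" ([column, row] in pixels, amid what is visible of it).
- bot.landmark_of(camera, thing): "centre" ([column, row] in pixels: a listed point, or the origin of a listed thing).
The state is a dict: "time_s": time; "q": joint angles; "joint_velocities": joint speeds; "tau": joint torques, N m; "tool_pos": TCP position; "ee_rot": TCP orientation; "ft_force": force on the tool from outside, world axes, zero at the start; "ft_torque": the same for the moment, N m; "gripper_width": finger opening in m; "grip_force": force on a finger pad.
Only numpy, scipy, OpenCV 4.12 (cv2) and the standard library are available. Lean on these libraries where they do the work, as an engineer would, in place of code of your own. Each camera call takes 0.05 s, during which the arm holds its last target. There are 200 camera calls.

TASK

Put the lemon in the open tub, set the tub's lid squarely on it with its handle up, then press the lid down corner by corner until the seal is fully seated and the lid is flush on the rim all the way round. Push each corner firmly but do not force the whole lid down at once, and leave the tub where it stands and the yoghurt pot and the glass undisturbed.

Things in the scene. Friction and masses are not known exactly. Their poses are not given: they have to be found in the camera images.
- tub: open white rectangular tub, 130 mm long (its x), 112 mm wide (its y), 80 mm high, walls and floor 4 mm thick, 1.3 kg, standing loose on the worktop. Origin: centre of its underside, z up. A dark rubber seal in four L-shaped corner parts runs just inside the top of the walls and stands up to 6 mm above the rim; it leaves a mouth of 112 x 94 mm.
- lemon_centre (a point): centre of a yellow lemon, 78 mm long (its x), 55 mm wide and 56 mm high, 0.11 kg, lying on the worktop (it may roll a little); x is its long axis, level at the start.
- lemon: the same lemon; origin on its underside as first laid down, 28 mm from its centre.
- lid: the tub's lid: flat grey plate 5 mm thick, 142 mm long (x), 124 mm wide (y), with a 12 mm deep skirt below that fits round the outside of the tub's rim with 3 mm play each side; 0.18 kg; lies on the worktop, skirt down, handle up. Either way round fits. Origin: centre of the skirt's lower edge, z up.
- yoghurt_pot: small yoghurt pot, 72 mm across, 71 mm high, a bystander; origin at the centre of its underside.
- glass: clear drinking glass, 80 mm across, 102 mm high, a bystander; origin at the centre of its underside.
- lid_grip (a point): centre of the handle bar of the tub's grey lid, to grip it by. The bar lies along the lid's x, 70 mm long, 18 wide, 16 high. The point is 8 mm below its top, 24 above the lid's upper face, 41 above the skirt's lower edge. Above the tub's underside it stands up to 115 mm with the lid on the unpressed seal, 109 mm fully seated.
- lid_corner_0 (a point): point to press on the lid's upper face near its +x +y corner (55 and 46 mm from the lid's centre along x and y), over a corner of the seal. Fully seated it is 85 mm above the tub's underside; up to 91 mm when the lid rests on the unpressed seal. While the lid is part seated it rocks, so pressing one corner can raise the opposite one.
- lid_corner_1 (a point): point to press on the lid's upper face near its -x +y corner (55 and 46 mm from the lid's centre along x and y), over a corner of the seal. Fully seated it is 85 mm above the tub's underside; up to 91 mm when the lid rests on the unpressed seal. While the lid is part seated it rocks, so pressing one corner can raise the opposite one.
- lid_corner_2 (a point): point to press on the lid's upper face near its -x -y corner (55 and 46 mm from the lid's centre along x and y), over a corner of the seal. Fully seated it is 85 mm above the tub's underside; up to 91 mm when the lid rests on the unpressed seal. While the lid is part seated it rocks, so pressing one corner can raise the opposite one.
- lid_corner_3 (a point): point to press on the lid's upper face near its +x -y corner (55 and 46 mm from the lid's centre along x and y), over a corner of the seal. Fully seated it is 85 mm above the tub's underside; up to 91 mm when the lid rests on the unpressed seal. While the lid is part seated it rocks, so pressing one corner can raise the opposite one.
- seal_0 (a joint): how far the +x +y corner part of the tub's seal (tub axes) has sunk, in m: 0 = 6 mm above the rim, 0.006 = level with the rim (seated). It is stiff, sinks on its own under about 14 N (some 16 N when pushed at 30 mm/s) and stays down.
- seal_1 (a joint): how far the -x +y corner part of the tub's seal (tub axes) has sunk, in m: 0 = 6 mm above the rim, 0.006 = level with the rim (seated). It is stiff, sinks on its own under about 14 N (some 16 N when pushed at 30 mm/s) and stays down.
- seal_2 (a joint): how far the -x -y corner part of the tub's seal (tub axes) has sunk, in m: 0 = 6 mm above the rim, 0.006 = level with the rim (seated). It is stiff, sinks on its own under about 14 N (some 16 N when pushed at 30 mm/s) and stays down.
- seal_3 (a joint): how far the +x -y corner part of the tub's seal (tub axes) has sunk, in m: 0 = 6 mm above the rim, 0.006 = level with the rim (seated). It is stiff, sinks on its own under about 14 N (some 16 N when pushed at 30 mm/s) and stays down.

How it is judged:
On the way, in this order (a step that is already met when the one before it is completed fails the run):
1. the lemon lies in the open tub, let go (x of lemon_centre in the frame of tub between -0.06 and 0.06 m and y of lemon_centre in the frame of tub between -0.05 and 0.05 m and z of lemon_centre in the frame of tub between 0 and 0.07 m and contact force between the fingers and lemon below 0.2 N), for 0.2 s.
2. the lid sits squarely on the tub, handle up, its skirt round the rim, with the lemon inside (x of lemon_centre in the frame of tub between -0.06 and 0.06 m and y of lemon_centre in the frame of tub between -0.05 and 0.05 m and z of lemon_centre in the frame of tub between 0 and 0.07 m and x of lid_grip in the frame of tub between -0.008 and 0.008 m and y of lid_grip in the frame of tub between -0.008 and 0.008 m and angle between the x axis of lid and the x axis of tub, either way round below 0.12 rad and z of lid_grip in the frame of tub below 0.12 m and angle between the z axis of lid and the z axis of tub, either way round below 0.12 rad), for 0.2 s.
At the end, for the whole second after the job is handed in: The lemon is inside the tub; the lid is on the tub, handle up, its centre within 8 mm of the tub's; all four corners of the lid are down to within 2 mm of fully seated on the rim; tub upright; lemon, lid and tub are released and at rest (all of step 1 and x of lid_grip in the frame of tub between -0.008 and 0.008 m and y of lid_grip in the frame of tub between -0.008 and 0.008 m and angle between the x axis of lid and the x axis of tub, either way round below 0.12 rad and z of each of lid_corner_0, lid_corner_1, lid_corner_2, lid_corner_3 in the frame of tub below 0.087 m and contact force between the fingers and lid below 0.2 N and linear speed of each of lemon, lid, tub below 0.02 m/s and angle between tub's own z axis and vertical below 0.05 rad); the robot touches nothing.
It fails at once if the lid is forced onto the tub with more than 50 N in all (contact force between lid and tub above 50 N).
It fails at once if the tub is shifted by more than 40 mm or tipped (distance of tub from where it was at the start of the episode above 0.04 m or angle between tub's own z axis and vertical above 0.25 rad).
It fails at once if the yoghurt pot or the glass is shoved or knocked over (distance of any of yoghurt_pot, glass from where it was at the start of the episode above 0.03 m).
It also fails if it takes over 72 s, if anything falls off the work surface, if the arm or the gripper's body presses on something with over 40 N, if the wrist force passes 120 N, or if a joint passes its speed limit or range.

## Working session

There is one attempt and no reset: what is moved stays moved. The work goes in short steps, Python scripts to look and compute and a tool call to move; the robot and the scene stay as the last step left them, time stands still between calls to the robot, and variables do not carry over. Pictures are saved under pics/ and viewed, at most 10 in all, crops included, and the job is handed in when it is done.

Besides the shell and the picture viewer there is one more tool, called after "Request:" as name(argument=value, ...) on one line, values as JSON. step_arm: Moves the arm, as the interface text tells. Its arguments: {"type":"object","properties":{"increments":{"type":"array"},"hand":{"type":"number"},"newtons":{"type":"number"}},"required":["increments"]}

```bash
mkdir -p pics; cat > h.py <<'E'
import sys; sys.path.insert(0,'.')
import numpy as np, cv2
from station import bot
def ray(cam,px):
    m=bot.camera_model(cam);K=np.array(m["K"]);T=np.array(m["camera_from_world"])
    d=np.linalg.inv(K)@[px[0],px[1],1]; d=np.array([d[0],-d[1],-d[2]])
    R=T[:3,:3];return -R.T@T[:3,3], R.T@d
def onz(cam,px,z):
    o,d=ray(cam,px);return o+d*(z-o[2])/d[2]
def proj(cam,p):
    m=bot.camera_model(cam);K=np.array(m["K"]);T=np.array(m["camera_from_world"])
    c=T[:3,:3]@p+T[:3,3];u=K@[c[0],-c[1],-c[2]];return u[:2]/u[2]
def save(cam,name):
    im=bot.camera(cam);cv2.imwrite('pics/'+name,im[:,:,::-1]);return im
E
python3 - <<'E'
from h import *
np.set_printoptions(precision=3,suppress=True)
a=save('top','top0.png');b=save('scene','scene0.png')
cv2.imwrite('pics/both0.png',cv2.resize(np.hstack([a,b])[:,:,::-1],(800,300)))
print(bot.tip_extent, bot.observe())
Z=dict(tub=0,lemon_centre=.028,lid=0,yoghurt_pot=0,glass=0,lid_grip=.041,lid_corner_0=.017,lid_corner_1=.017,lid_corner_2=.017,lid_corner_3=.017)
for cam in('top','scene'):
    for t,z in Z.items():
        for r in bot.landmark_of(cam,t)[:4]:
            print(cam,t,round(r['p'],2),np.round(r['centre']),onz(cam,r['centre'],z))
E
```

```text
0.025 {'time_s': 0.1, 'q': array([-1.329,  0.265,  1.605,  0.   ,  1.274, -0.037]), 'joint_velocities': array([ 0.001, -0.001, -0.003,  0.   , -0.002,  0.   ]), 'tau': array([  0.001, -51.671, -36.859,  -0.   ,   0.006,  -0.   ]), 'tool_pos': array([ 0.186, -0.648,  0.255]), 'ee_rot': array([ 0.99 ,  0.139, -0.   , -0.001]), 'ft_force': array([-0.005, -0.228,  0.577]), 'ft_torque': array([ 0.01 , -0.016,  0.015]), 'grip_force': 0.0, 'gripper_width': 0.08536932039787926}
top tub 0.6 [259. 241.] [0.535 0.027 0.   ]
top tub 0.28 [311. 182.] [ 0.675 -0.089  0.   ]
top lemon_centre 0.69 [432. 248.] [ 0.519 -0.358  0.028]
top lid 0.87 [312. 188.] [ 0.661 -0.093  0.   ]
top yoghurt_pot 0.56 [393. 203.] [ 0.625 -0.278  0.   ]
top glass 0.94 [189. 328.] [0.341 0.174 0.   ]
top lid_grip 0.91 [311. 181.] [ 0.665 -0.092  0.041]
top lid_grip 0.22 [279. 194.] [ 0.634 -0.021  0.041]
top lid_corner_0 0.89 [279. 194.] [ 0.641 -0.017  0.017]
top lid_corner_0 0.66 [330. 210.] [ 0.605 -0.133  0.017]
top lid_corner_0 0.66 [296. 159.] [ 0.724 -0.056  0.017]
top lid_corner_0 0.63 [341. 174.] [ 0.689 -0.159
[... 1252 characters left out ...]
e lid_corner_1 0.85 [322. 211.] [ 0.634 -0.03   0.017]
scene lid_corner_1 0.79 [384. 219.] [ 0.686 -0.159  0.017]
scene lid_corner_1 0.7 [353. 190.] [ 0.739 -0.046  0.017]
scene lid_corner_1 0.69 [350. 235.] [ 0.6   -0.126  0.017]
scene lid_corner_2 0.85 [322. 211.] [ 0.634 -0.03   0.017]
scene lid_corner_2 0.79 [384. 219.] [ 0.686 -0.159  0.017]
scene lid_corner_2 0.7 [353. 190.] [ 0.739 -0.046  0.017]
scene lid_corner_2 0.69 [350. 235.] [ 0.6   -0.126  0.017]
scene lid_corner_3 0.85 [322. 211.] [ 0.634 -0.03   0.017]
scene lid_corner_3 0.79 [384. 219.] [ 0.686 -0.159  0.017]
scene lid_corner_3 0.7 [353. 190.] [ 0.739 -0.046  0.017]
scene lid_corner_3 0.69 [350. 235.] [ 0.6   -0.126  0.017]
```

View pics/top0.png

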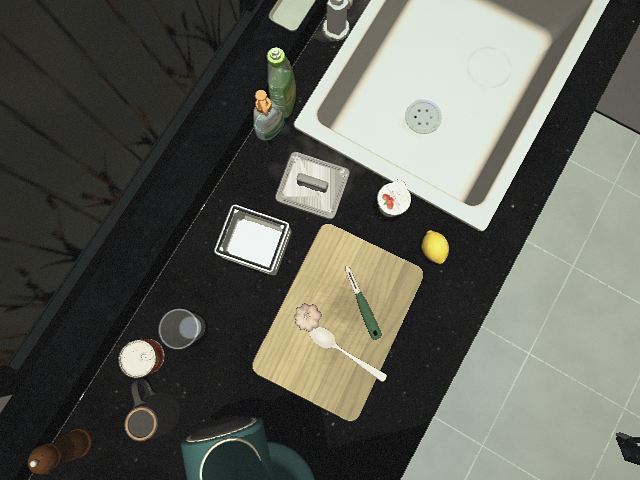

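View pics/scene0.png

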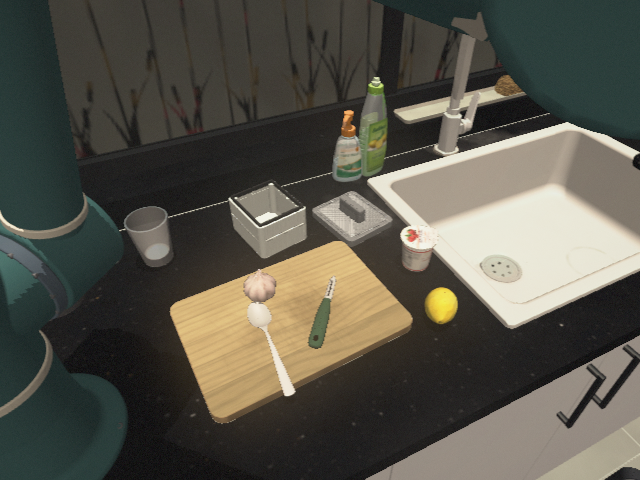

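The top view shows the tub at about (253,240), the lid at (313,184), the lemon at (435,247), the pot at (394,198) and the glass at (181,328). The networks agree with it. Next I work out the orientations.

```bash
python3 - <<'E'
from h import *
np.set_printoptions(precision=3,suppress=True)
im=cv2.imread('pics/top0.png');hsv=cv2.cvtColor(im,cv2.COLOR_BGR2HSV)
m=cv2.inRange(hsv,(22,130,120),(34,255,255));m[:, :400]=0;m[:200]=0;m[300:]=0;m[:,470:]=0
ys,xs=np.nonzero(m);P=np.array([onz('top',(x,y),.028)[:2] for x,y in zip(xs,ys)])
w,v=np.linalg.eigh(np.cov(P.T));print('lemon',len(P),P.mean(0),v[:,1],np.sqrt(w)*4)
for n,c,z in(('tub',[(231,206),(291,222),(275,273),(216,254)],.08),('lid',[(292,152),(350,168),(331,217),(277,203)],.017)):
    Q=np.array([onz('top',p,z)[:2] for p in c]);print(n,Q,Q.mean(0))
    for i in range(4):
        d=Q[(i+1)%4]-Q[i];print(np.linalg.norm(d),np.degrees(np.arctan2(d[1],d[0])))
for g in [(299,180),(327,185)]: print(onz('top',g,.045))
def tri(t):
    A=[];b=[]
    for c in('top','scene'):
        px=max(bot.landmark_of(c,t),key=lambda r:r['p'])['centre'];o,d=ray(c,px);d/=np.linalg.norm(d);M=np.eye(3)-np.outer(d,d);A.append(M);b.append(M@o)
    return np.linalg.solve(sum(A),sum(b))
for t in('tub','lemon_centre','lid_grip'):print(t,tri(t))
E
```

```text
lemon 642 [ 0.522 -0.365] [-0.946 -0.323] [0.055 0.072]
tub [[ 0.598  0.077]
 [ 0.565 -0.051]
 [ 0.457 -0.02 ]
 [ 0.496  0.104]] [0.529 0.027]
0.13212189293697718 -104.85091512190608
0.11212409162134389 163.79437553662356
0.12986226856264327 72.55950587306955
0.10622572128388283 -14.990393638670367
lid [[ 0.74  -0.046]
 [ 0.703 -0.179]
 [ 0.589 -0.136]
 [ 0.62  -0.014]] [ 0.663 -0.094]
0.13793035423283911 -105.76055237710041
0.1218844141666958 159.40921677880382
0.12569552747610327 75.46505548521083
0.12415620209845593 -14.837330222942073
[ 0.666 -0.065  0.045]
[ 0.655 -0.127  0.045]
tub [0.533 0.029 0.001]
lemon_centre [ 0.52  -0.361  0.032]
lid_grip [ 0.665 -0.09   0.035]
```

Request:
step_arm(increments=[{"tx":0.15,"ty":0.13,"tz":-0.03,"az":0.007},{"tx":0.15,"ty":0.13,"tz":-0.03,"az":0.007},{"tx":0.15,"ty":0.13,"tz":-0.03,"az":0.007},{"tx":0.15,"ty":0.13,"tz":-0.03,"az":0.007},{"tx":0.15,"ty":0.13,"tz":-0.03,"az":0.007},{"tx":0.15,"ty":0.13,"tz":-0.03,"az":0.007},{"tx":0.15,"ty":0.13,"tz":-0.03,"az":0.007},{"tx":0.15,"ty":0.13,"tz":-0.03,"az":0.007},{"tx":0.15,"ty":0.13,"tz":-0.03,"az":0.007},{}], hand=1, newtons=25)

```text
validation failed for argument at $.in...
```

```bash
python3 - <<'E'
from h import *
np.set_printoptions(precision=3,suppress=True)
im=save('wrist','w1.png');hsv=cv2.cvtColor(im[:,:,::-1].copy(),cv2.COLOR_BGR2HSV)
print(bot.observe()['tool_pos'],bot.observe()['ee_rot'])
for r in bot.landmark_of('wrist','lemon_centre')[:2]:print(r['p'],r['centre'],onz('wrist',r['centre'],.028))
m=cv2.inRange(hsv,(22,130,100),(34,255,255))
n,l,s,c=cv2.connectedComponentsWithStats(m);i=1+s[1:,4].argmax();ys,xs=np.nonzero(l==i)
P=np.array([onz('wrist',p,.028)[:2] for p in list(zip(xs,ys))[::7]]);w,v=np.linalg.eigh(np.cov(P.T));print(s[i],P.mean(0),v[:,1],np.sqrt(w)*4)
print('tip px',proj('wrist',bot.observe()['tool_pos']+np.array([0,0,-.025])))
E
```

```text
[ 0.186 -0.649  0.256] [ 0.99   0.139 -0.     0.   ]Traceback (most recent call last):
  File "<stdin>", line 7, in <module>
ValueError: attempt to get argmax of an empty sequence
```

View pics/w1.png

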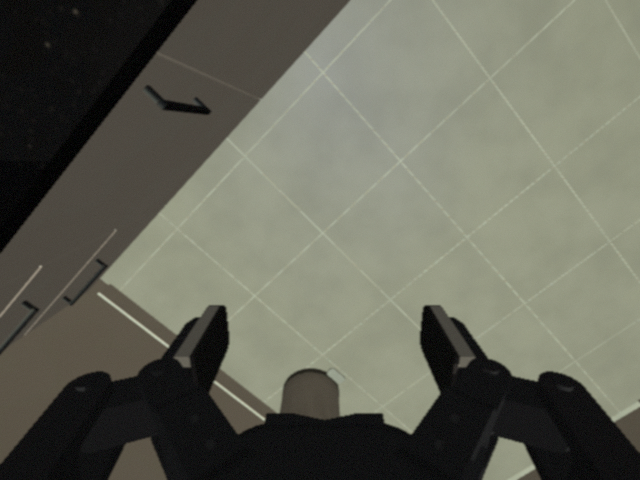

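The wrist view shows only the floor: the call was refused and the arm has not moved. Rows probably need all six keys.

Request:
step_arm(increments=[{"tx":0.15,"ty":0.13,"tz":-0.03,"ax":0,"ay":0,"az":0.007},{"tx":0.15,"ty":0.13,"tz":-0.03,"ax":0,"ay":0,"az":0.007},{"tx":0.15,"ty":0.13,"tz":-0.03,"ax":0,"ay":0,"az":0.007},{"tx":0.15,"ty":0.13,"tz":-0.03,"ax":0,"ay":0,"az":0.007},{"tx":0.15,"ty":0.13,"tz":-0.03,"ax":0,"ay":0,"az":0.007},{"tx":0.15,"ty":0.13,"tz":-0.03,"ax":0,"ay":0,"az":0.007},{"tx":0.15,"ty":0.13,"tz":-0.03,"ax":0,"ay":0,"az":0.007},{"tx":0.15,"ty":0.13,"tz":-0.03,"ax":0,"ay":0,"az":0.007},{"tx":0.15,"ty":0.13,"tz":-0.03,"ax":0,"ay":0,"az":0.007},{"tx":0,"ty":0,"tz":0,"ax":0,"ay":0,"az":0}], hand=1, newtons=25)

```text
time_s: 2.33
tool_pos: [0.46, -0.4096, 0.201]
ee_rot: [0.986, 0.166, 0.001, -0.002]
ft_force: [-0.7, -0.5, -0.5]
gripper_width: 0.0856
grip_force: 0.0
```

```bash
python3 - <<'E'
from h import *
np.set_printoptions(precision=3,suppress=True)
im=save('wrist','w2.png');hsv=cv2.cvtColor(im[:,:,::-1].copy(),cv2.COLOR_BGR2HSV)
print(bot.observe()['tool_pos'],bot.observe()['ee_rot'])
for r in bot.landmark_of('wrist','lemon_centre')[:2]:print(r['p'],r['centre'],onz('wrist',r['centre'],.028))
m=cv2.inRange(hsv,(22,130,100),(34,255,255))
n,l,s,c=cv2.connectedComponentsWithStats(m);i=1+s[1:,4].argmax();ys,xs=np.nonzero(l==i)
P=np.array([onz('wrist',p,.028)[:2] for p in list(zip(xs,ys))[::7]]);w,v=np.linalg.eigh(np.cov(P.T));print(s[i],P.mean(0),v[:,1],np.sqrt(w)*4)
E
```

```text
[ 0.458 -0.412  0.201] [ 0.986  0.166 -0.    -0.001]
0.66 [295.7, 140.8] [ 0.516 -0.368  0.028]
[ 261   90   67   98 4738] [ 0.518 -0.367] [-0.933 -0.359] [0.055 0.073]
```

View pics/w2.png

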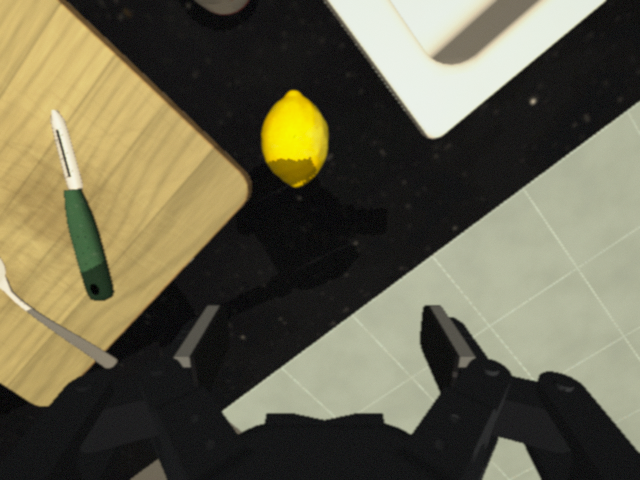

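The lemon is at pixel (295,140), or (0.518,-0.367) in the world. The board corner is close to the left finger, so I open only to about 72 mm and aim 4 mm further along the lemon.

Request:
step_arm(increments=[{"tx":0.11,"ty":0.08,"tz":-0.03,"ax":0,"ay":0,"az":0.02},{"tx":0.11,"ty":0.08,"tz":-0.05,"ax":0,"ay":0,"az":0.02},{"tx":0.1,"ty":0.07,"tz":-0.05,"ax":0,"ay":0,"az":0},{"tx":0,"ty":0,"tz":-0.12,"ax":0,"ay":0,"az":0},{"tx":0,"ty":0,"tz":-0.15,"ax":0,"ay":0,"az":0},{"tx":0,"ty":0,"tz":-0.15,"ax":0,"ay":0,"az":0},{"tx":0,"ty":0,"tz":-0.15,"ax":0,"ay":0,"az":0},{"tx":0,"ty":0,"tz":-0.1,"ax":0,"ay":0,"az":0},{"tx":0,"ty":0,"tz":0,"ax":0,"ay":0,"az":0},{"tx":0,"ty":0,"tz":0,"ax":0,"ay":0,"az":0}], hand=0.68)

```text
time_s: 3.27
tool_pos: [0.518, -0.3696, 0.0412]
ee_rot: [0.984, 0.178, -0.001, -0.001]
ft_force: [0.1, 0.1, 0.5]
gripper_width: 0.072
grip_force: 0.0
```

Request:
step_arm(increments=[{"tx":0,"ty":0,"tz":0,"ax":0,"ay":0,"az":0},{"tx":0,"ty":0,"tz":0,"ax":0,"ay":0,"az":0},{"tx":0,"ty":0,"tz":0,"ax":0,"ay":0,"az":0},{"tx":0,"ty":0,"tz":0,"ax":0,"ay":0,"az":0},{"tx":0,"ty":0,"tz":0,"ax":0,"ay":0,"az":0},{"tx":0,"ty":0,"tz":0,"ax":0,"ay":0,"az":0}], hand=-1, newtons=25)

```text
time_s: 3.77
tool_pos: [0.5211, -0.3706, 0.0451]
ee_rot: [0.984, 0.179, 0.001, 0.002]
ft_force: [-2.0, -0.8, 7.1]
gripper_width: 0.0527
grip_force: 26.9
```

Request:
step_arm(increments=[{"tx":0,"ty":0,"tz":0.1,"ax":0,"ay":0,"az":0},{"tx":0,"ty":0,"tz":0.2,"ax":0,"ay":0,"az":0},{"tx":0,"ty":0,"tz":0.2,"ax":0,"ay":0,"az":0},{"tx":0,"ty":0,"tz":0.2,"ax":0,"ay":0,"az":0},{"tx":-0.02,"ty":0.15,"tz":0.1,"ax":0,"ay":0,"az":-0.08},{"tx":-0.02,"ty":0.19,"tz":0.05,"ax":0,"ay":0,"az":-0.08},{"tx":-0.02,"ty":0.2,"tz":0.05,"ax":0,"ay":0,"az":-0.08},{"tx":-0.02,"ty":0.2,"tz":0.02,"ax":0,"ay":0,"az":-0.08},{"tx":-0.02,"ty":0.2,"tz":0.02,"ax":0,"ay":0,"az":-0.08},{"tx":-0.02,"ty":0.2,"tz":0.02,"ax":0,"ay":0,"az":-0.08}])

```text
time_s: 4.6
tool_pos: [0.4954, -0.1393, 0.2353]
ee_rot: [1.0, -0.01, 0.001, 0.0]
ft_force: [0.4, 0.0, -0.6]
gripper_width: 0.0518
grip_force: 27.0
```

Request:
step_arm(increments=[{"tx":-0.03,"ty":0.2,"tz":0,"ax":0,"ay":0,"az":-0.08},{"tx":-0.03,"ty":0.2,"tz":0,"ax":0,"ay":0,"az":-0.08},{"tx":-0.03,"ty":0.2,"tz":0,"ax":0,"ay":0,"az":-0.08},{"tx":-0.03,"ty":0.15,"tz":0,"ax":0,"ay":0,"az":-0.08},{"tx":0,"ty":0,"tz":0,"ax":0,"ay":0,"az":0},{"tx":0,"ty":0,"tz":0,"ax":0,"ay":0,"az":0}])

```text
time_s: 5.1
tool_pos: [0.4715, 0.0105, 0.2348]
ee_rot: [0.991, -0.132, 0.001, 0.0]
ft_force: [-0.9, 0.1, 0.1]
gripper_width: 0.0523
grip_force: 27.0
```

```bash
python3 - <<'E'
from h import *
np.set_printoptions(precision=3,suppress=True)
im=save('wrist','w3.png')
o=bot.observe();print(o['tool_pos'],o['ee_rot'],o['gripper_width'],o['grip_force'])
for t,z in(('tub',0),('lid_grip',.041),('lid_corner_0',.017),('seal_0',.08)):
    for r in bot.landmark_of('wrist',t)[:4]:print(t,r['p'],r['centre'],onz('wrist',r['centre'],z))
E
```

```text
[0.472 0.009 0.235] [ 0.991 -0.132  0.001  0.   ] 0.05192768225559133 27.03454015765601
tub 0.72 [285.7, 162.6] [0.529 0.034 0.   ]
lid_corner_0 0.98 [317.5, 22.0] [ 0.636 -0.032  0.017]
lid_corner_0 0.84 [442.7, 34.1] [ 0.598 -0.134  0.017]Traceback (most recent call last):
  File "<stdin>", line 6, in <module>
ValueError: it knows: glass, lemon, lemon_centre, lid, lid_corner, lid_grip, tub, yoghurt_pot
```

View pics/w3.png

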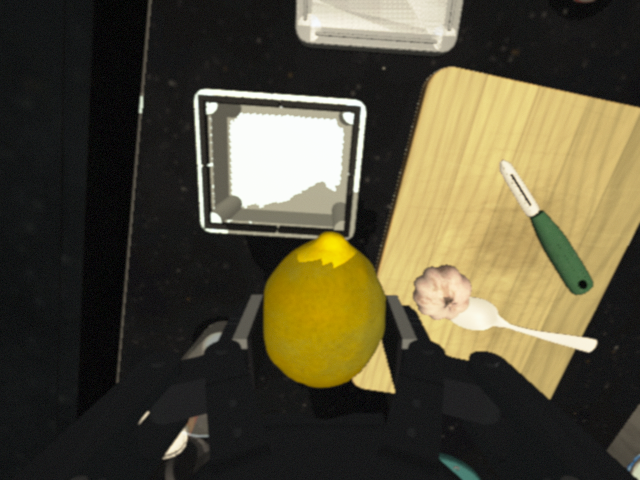

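The wrist view shows the tub's rim corners at about (195,91), (366,100), (356,237) and (202,231). The lemon is held squarely between the pads.

```bash
python3 - <<'E'
from h import *
np.set_printoptions(precision=4,suppress=True)
Q=np.array([onz('wrist',p,.08)[:2] for p in [(195,91),(366,100),(356,237),(202,231)]]);print(Q,Q.mean(0))
for i in range(4):
    d=Q[(i+1)%4]-Q[i];print(np.linalg.norm(d),np.degrees(np.arctan2(d[1],d[0])))
o,d=ray('wrist',(320,240));print(o,d)
E
```

```text
[[ 0.6014  0.0715]
 [ 0.5616 -0.0495]
 [ 0.4588 -0.0168]
 [ 0.4986  0.1075]] [0.5301 0.0282]
0.12743394677612352 -108.1878518702329
0.10790877450829155 162.34367477551137
0.1305293084986414 72.24344533729328
0.10890675669463037 -19.28779341632347
[ 0.5508 -0.0139  0.3516] [-0.3018  0.0956 -0.9486]
```

Request:
step_arm(increments=[{"tx":0.1,"ty":0.035,"tz":0,"ax":0,"ay":0,"az":-0.01},{"tx":0.1,"ty":0.03,"tz":0,"ax":0,"ay":0,"az":-0.01},{"tx":0.09,"ty":0.03,"tz":0,"ax":0,"ay":0,"az":-0.01},{"tx":0,"ty":0,"tz":-0.1,"ax":0,"ay":0,"az":0},{"tx":0,"ty":0,"tz":-0.15,"ax":0,"ay":0,"az":0},{"tx":0,"ty":0,"tz":-0.15,"ax":0,"ay":0,"az":0},{"tx":0,"ty":0,"tz":-0.15,"ax":0,"ay":0,"az":0},{"tx":0,"ty":0,"tz":-0.15,"ax":0,"ay":0,"az":0},{"tx":0,"ty":0,"tz":-0.1,"ax":0,"ay":0,"az":0},{"tx":0,"ty":0,"tz":-0.06,"ax":0,"ay":0,"az":0}])

```text
time_s: 6.13
tool_pos: [0.5278, 0.0265, 0.059]
ee_rot: [0.989, -0.147, -0.002, 0.0]
ft_force: [-0.5, -0.1, -1.8]
gripper_width: 0.0521
grip_force: 27.0
```

Request:
step_arm(increments=[{"tx":0,"ty":0,"tz":0,"ax":0,"ay":0,"az":0},{"tx":0,"ty":0,"tz":0,"ax":0,"ay":0,"az":0}])

```text
time_s: 6.3
tool_pos: [0.5299, 0.0272, 0.0621]
ee_rot: [0.989, -0.146, -0.0, 0.0]
ft_force: [0.0, 0.1, -1.9]
gripper_width: 0.052
grip_force: 27.0
```

Request:
step_arm(increments=[{"tx":0,"ty":0,"tz":0,"ax":0,"ay":0,"az":0},{"tx":0,"ty":0,"tz":0,"ax":0,"ay":0,"az":0},{"tx":0,"ty":0,"tz":0,"ax":0,"ay":0,"az":0},{"tx":0,"ty":0,"tz":0,"ax":0,"ay":0,"az":0},{"tx":0,"ty":0,"tz":0.06,"ax":0,"ay":0,"az":0},{"tx":0,"ty":0,"tz":0.1,"ax":0,"ay":0,"az":0},{"tx":0,"ty":0,"tz":0.15,"ax":0,"ay":0,"az":0},{"tx":0,"ty":0,"tz":0.2,"ax":0,"ay":0,"az":0},{"tx":0,"ty":0,"tz":0.2,"ax":0,"ay":0,"az":0},{"tx":0,"ty":0,"tz":0.2,"ax":0,"ay":0,"az":0}], hand=0.48)

```text
time_s: 7.13
tool_pos: [0.5292, 0.0282, 0.2472]
ee_rot: [0.989, -0.145, 0.0, -0.0]
ft_force: [1.0, -0.2, -0.4]
gripper_width: 0.0634
grip_force: 0.0
```

Request:
step_arm(increments=[{"tx":0.045,"ty":-0.056,"tz":0,"ax":0,"ay":0,"az":0.147},{"tx":0.045,"ty":-0.056,"tz":0,"ax":0,"ay":0,"az":0.147},{"tx":0.045,"ty":-0.056,"tz":0,"ax":0,"ay":0,"az":0.147},{"tx":0.045,"ty":-0.056,"tz":0,"ax":0,"ay":0,"az":0.147},{"tx":0.045,"ty":-0.056,"tz":0,"ax":0,"ay":0,"az":0.147},{"tx":0.045,"ty":-0.056,"tz":0,"ax":0,"ay":0,"az":0.147},{"tx":0.045,"ty":-0.056,"tz":0,"ax":0,"ay":0,"az":0.147},{"tx":0.045,"ty":-0.056,"tz":0,"ax":0,"ay":0,"az":0.147},{"tx":0.045,"ty":-0.056,"tz":0,"ax":0,"ay":0,"az":0.147},{"tx":0.045,"ty":-0.056,"tz":0,"ax":0,"ay":0,"az":0.147}])

```text
time_s: 7.97
tool_pos: [0.6202, -0.0844, 0.2458]
ee_rot: [0.907, 0.421, 0.0, 0.0]
ft_force: [-0.7, 0.3, 0.7]
gripper_width: 0.063
grip_force: 0.0
```

Request:
step_arm(increments=[{"tx":0.045,"ty":-0.056,"tz":0,"ax":0,"ay":0,"az":0.147},{"tx":0.045,"ty":-0.056,"tz":0,"ax":0,"ay":0,"az":0.147},{"tx":0.045,"ty":-0.056,"tz":0,"ax":0,"ay":0,"az":0.147},{"tx":0.045,"ty":-0.056,"tz":0,"ax":0,"ay":0,"az":0.147},{"tx":0,"ty":0,"tz":0,"ax":0,"ay":0,"az":0},{"tx":0,"ty":0,"tz":0,"ax":0,"ay":0,"az":0}])

```text
time_s: 8.47
tool_pos: [0.6558, -0.1289, 0.2452]
ee_rot: [0.79, 0.613, 0.0, 0.0]
ft_force: [0.4, -0.0, 0.2]
gripper_width: 0.0633
grip_force: 0.0
```

```bash
python3 - <<'E'
from h import *
np.set_printoptions(precision=4,suppress=True)
im=save('wrist','w4.png')
o=bot.observe();print(o['tool_pos'],o['ee_rot'],o['q'],o['time_s'])
for t,z in(('tub',0),('lemon_centre',.032),('lid_grip',.041),('lid_corner_0',.017)):
    for r in bot.landmark_of('wrist',t)[:4]:print(t,round(r['p'],2),r['centre'],onz('wrist',r['centre'],z))
E
```

```text
[ 0.6555 -0.1285  0.245 ] [ 0.7897  0.6135  0.0002 -0.0001] [-0.231   0.2575  1.6329  0.0004  1.2512  0.0187] 8.5167
tub 0.81 [158.5, 78.6] [0.5292 0.0354 0.    ]
lemon_centre 0.86 [150.3, 84.1] [0.5331 0.0255 0.032 ]
lid_grip 0.7 [319.9, 180.7] [ 0.6595 -0.0939  0.041 ]
lid_corner_0 0.79 [278.2, 222.8] [ 0.6043 -0.1297  0.017 ]
lid_corner_0 0.78 [279.7, 111.8] [ 0.6373 -0.0241  0.017 ]
lid_corner_0 0.77 [373.7, 118.0] [ 0.7237 -0.0516  0.017 ]
lid_corner_0 0.58 [362.2, 228.1] [ 0.6898 -0.1573  0.017 ]
```

View pics/w4.png

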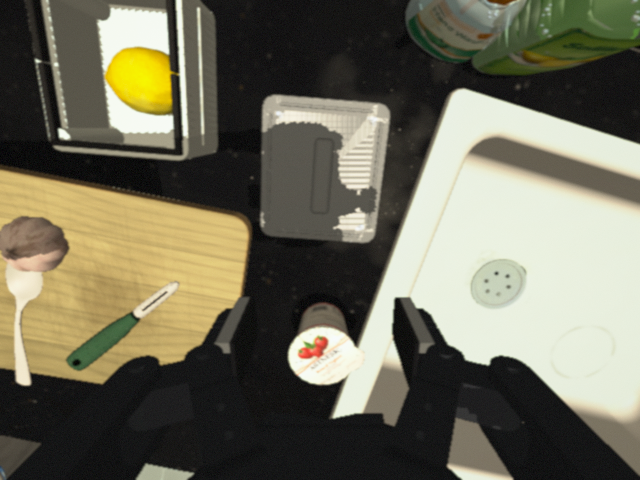

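The lemon lies in the tub at (140,80). The lid is at (322,170) with its x axis at about 72.4°, and its handle bar is centred at (322,176). The pot at (325,350) has not moved.

Request:
step_arm(increments=[{"tx":0.01,"ty":0.06,"tz":-0.02,"ax":0,"ay":0,"az":-0.025},{"tx":0.01,"ty":0.06,"tz":-0.08,"ax":0,"ay":0,"az":-0.025},{"tx":0.013,"ty":0.06,"tz":-0.1,"ax":0,"ay":0,"az":-0.023},{"tx":0,"ty":0,"tz":-0.15,"ax":0,"ay":0,"az":0},{"tx":0,"ty":0,"tz":-0.15,"ax":0,"ay":0,"az":0},{"tx":0,"ty":0,"tz":-0.15,"ax":0,"ay":0,"az":0},{"tx":0,"ty":0,"tz":-0.12,"ax":0,"ay":0,"az":0},{"tx":0,"ty":0,"tz":-0.08,"ax":0,"ay":0,"az":0},{"tx":0,"ty":0,"tz":0,"ax":0,"ay":0,"az":0},{"tx":0,"ty":0,"tz":0,"ax":0,"ay":0,"az":0}], hand=-0.07)

```text
time_s: 9.55
tool_pos: [0.6612, -0.0921, 0.0732]
ee_rot: [0.806, 0.592, -0.001, -0.001]
ft_force: [-0.6, -0.1, 0.4]
gripper_width: 0.0396
grip_force: 0.0
```

```bash
python3 - <<'E'
from h import *
np.set_printoptions(precision=4,suppress=True)
o=bot.observe();print(o['tool_pos'],o['ee_rot'],o['gripper_width'],o['ft_force'])
save('wrist','w5.png')
for t,z in(('tub',0),('lid_grip',.041),('lid_corner_0',.017)):
    for r in bot.landmark_of('wrist',t)[:4]:print(t,round(r['p'],2),r['centre'],onz('wrist',r['centre'],z))
E
```

```text
[ 0.6612 -0.0921  0.0732] [ 0.806   0.5919 -0.001  -0.0011] 0.03957231056192267 [-0.551  -0.1136  0.4476]
tub 0.97 [25.2, 130.4] [0.5318 0.0327 0.    ]
lid_grip 0.86 [326.6, 299.8] [ 0.6647 -0.0947  0.041 ]
lid_corner_0 0.68 [417.3, 181.3] [ 0.7273 -0.0551  0.017 ]
lid_corner_0 0.59 [241.8, 178.2] [ 0.64  -0.026  0.017]
```

View pics/w5.png

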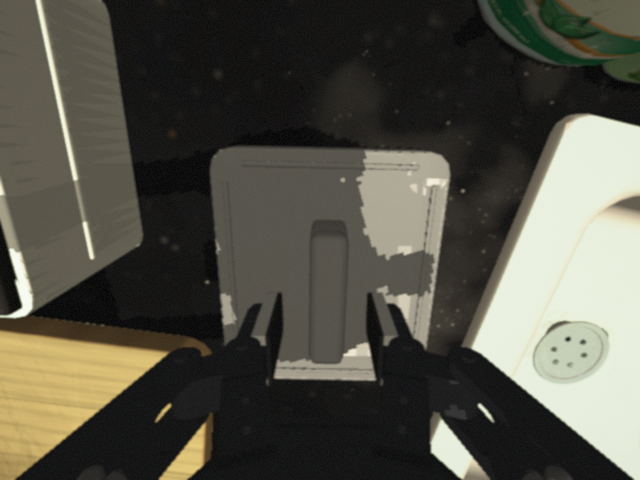

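The bar is centred at (328,298), about 4 mm to the right of the jaws' centre line. I shift by that much, lower and close.

Request:
step_arm(increments=[{"tx":0.018,"ty":-0.006,"tz":-0.04,"ax":0,"ay":0,"az":0},{"tx":0,"ty":0,"tz":-0.05,"ax":0,"ay":0,"az":0},{"tx":0,"ty":0,"tz":0,"ax":0,"ay":0,"az":0},{"tx":0,"ty":0,"tz":0,"ax":0,"ay":0,"az":0}])

```text
time_s: 10.08
tool_pos: [0.6649, -0.0938, 0.0548]
ee_rot: [0.806, 0.592, -0.001, -0.001]
ft_force: [-0.7, 0.3, 0.0]
gripper_width: 0.0399
grip_force: 0.0
```

Request:
step_arm(increments=[{"tx":0,"ty":0,"tz":0,"ax":0,"ay":0,"az":0},{"tx":0,"ty":0,"tz":0,"ax":0,"ay":0,"az":0},{"tx":0,"ty":0,"tz":0,"ax":0,"ay":0,"az":0},{"tx":0,"ty":0,"tz":0,"ax":0,"ay":0,"az":0},{"tx":0,"ty":0,"tz":0,"ax":0,"ay":0,"az":0},{"tx":0,"ty":0,"tz":0,"ax":0,"ay":0,"az":0},{"tx":0,"ty":0,"tz":0,"ax":0,"ay":0,"az":0},{"tx":0,"ty":0,"tz":0,"ax":0,"ay":0,"az":0}], hand=-1, newtons=45)

```text
time_s: 10.75
tool_pos: [0.666, -0.0939, 0.0563]
ee_rot: [0.806, 0.592, 0.0, 0.0]
ft_force: [-0.2, 0.4, -0.6]
gripper_width: 0.0174
grip_force: 44.9
```

Request:
step_arm(increments=[{"tx":0,"ty":0,"tz":0.06,"ax":0,"ay":0,"az":0},{"tx":0,"ty":0,"tz":0.12,"ax":0,"ay":0,"az":0},{"tx":0,"ty":0,"tz":0.18,"ax":0,"ay":0,"az":0},{"tx":0,"ty":0,"tz":0.18,"ax":0,"ay":0,"az":0},{"tx":0,"ty":0,"tz":0.18,"ax":0,"ay":0,"az":0},{"tx":-0.1,"ty":0,"tz":0.13,"ax":0,"ay":0,"az":0},{"tx":-0.16,"ty":0.01,"tz":0.1,"ax":0,"ay":0,"az":0},{"tx":-0.18,"ty":0.01,"tz":0,"ax":0,"ay":0,"az":0},{"tx":-0.18,"ty":0.01,"tz":0,"ax":0,"ay":0,"az":0},{"tx":-0.15,"ty":0.01,"tz":0,"ax":0,"ay":0,"az":0}])

```text
time_s: 11.58
tool_pos: [0.5098, -0.0857, 0.2476]
ee_rot: [0.806, 0.592, 0.0, 0.0]
ft_force: [0.2, 0.1, -2.0]
gripper_width: 0.0166
grip_force: 44.8
```

Request:
step_arm(increments=[{"tx":-0.09,"ty":0,"tz":0,"ax":0,"ay":0,"az":0},{"tx":0,"ty":0,"tz":0,"ax":0,"ay":0,"az":0},{"tx":0,"ty":0,"tz":0,"ax":0,"ay":0,"az":0},{"tx":0,"ty":0,"tz":0,"ax":0,"ay":0,"az":0}])

```text
time_s: 11.92
tool_pos: [0.4947, -0.086, 0.2472]
ee_rot: [0.806, 0.592, 0.001, 0.001]
ft_force: [0.2, 0.1, -1.6]
gripper_width: 0.0171
grip_force: 44.8
```

```bash
python3 - <<'E'
from h import *
np.set_printoptions(precision=4,suppress=True)
o=bot.observe();print(o['tool_pos'],o['ee_rot'],o['gripper_width'],o['ft_force'])
save('wrist','w6.png')
m=bot.camera_model('wrist');np.savez('w6.npz',K=m['K'],T=m['camera_from_world'],t=o['tool_pos'],q=o['ee_rot'])
zl=o['tool_pos'][2]-.056
for t,z in(('tub',0),('lemon_centre',.032),('lid_grip',zl+.041),('lid_corner_0',zl+.017)):
    for r in bot.landmark_of('wrist',t)[:4]:print(t,round(r['p'],2),r['centre'],onz('wrist',r['centre'],z))
E
```

```text
[ 0.4947 -0.086   0.2472] [0.806  0.5919 0.0007 0.0008] 0.01709424871062486 [ 0.2095  0.0616 -1.5834]
lemon_centre 0.79 [327.4, 85.7] [0.5329 0.0255 0.032 ]
lid_grip 0.59 [322.2, 317.0] [ 0.4944 -0.0842  0.2322]
lid_corner_0 0.86 [422.6, 183.4] [ 0.5551 -0.0447  0.2082]
lid_corner_0 0.7 [227.6, 183.5] [ 0.4692 -0.018   0.2082]
```

View pics/w6.png

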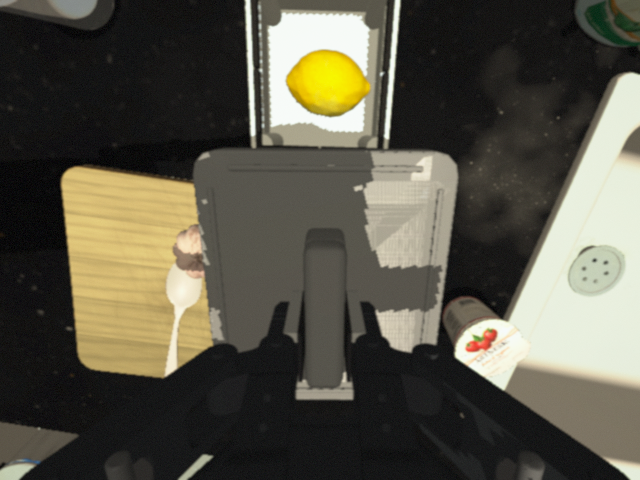

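The lid is held squarely: far corners at (227,183) and (423,183), with the tub and lemon ahead at (325,70). I now fit the tub's rim in the earlier wrist picture, taken from above the tub.

```bash
python3 - <<'E'
from h import *
from scipy.spatial.transform import Rotation as R
from scipy.optimize import least_squares
np.set_printoptions(precision=4,suppress=True)
d=np.load('w6.npz');K=d['K'];inv=np.linalg.inv
def H(t,q):
    M=np.eye(4);M[:3,:3]=R.from_quat(q).as_matrix();M[:3,3]=t;return M
X=d['T']@H(d['t'],d['q'])   # camera_from_tool
def onzT(T,px,z):
    v=inv(K)@[px[0],px[1],1];v=T[:3,:3].T@[v[0],-v[1],-v[2]];o=-T[:3,:3].T@T[:3,3];return (o+v*(z-o[2])/v[2])[:2]
T=X@inv(H([.472,.0095,.235],[.991,-.132,.001,0]))
im=cv2.imread('pics/w3.png',0);m=cv2.inRange(im,110,255);m[:75]=0;m[248:]=0;m[:,:180]=0;m[:,374:]=0
n,l,s,c=cv2.connectedComponentsWithStats(m);i=1+s[1:,4].argmax();print(s[i])
pts=[]
for y in range(105,222,2):
    xs=np.nonzero(m[y])[0]; pts+=[(xs[0]-.5,y),(xs[-1]+.5,y)]
for x in range(215,348,2):
    ys=np.nonzero(m[:,x])[0]; pts+=[(x,ys[0]-.5),(x,ys[-1]+.5)]
P=np.array([onzT(T,p,.08) for p in pts])
def res(v,w=0):
    a=v[2];q=(P-v[:2])@np.array([[np.cos(a),-np.sin(a)],[np.sin(a),np.cos(a)]])
    hx,hy=(.065+v[3],.056+v[3]); e=np.abs(q)-[hx,hy]; return e.max(1)
r=least_squares(res,[.53,.028,np.radians(72.4),0],loss='soft_l1',f_scale=.001)
print(r.x[:2],np.degrees(r.x[2]),r.x[3],np.abs(r.fun).mean())
# w6: side edges
im6=cv2.imread('pics/w6.png',0);m6=cv2.inRange(im6,110,255)
for y in(20,60,100,135):
    xs=np.nonzero(m6[y,200:450])[0]+200;A=onzT(d['T'],(xs[0],y),.08);B=onzT(d['T'],(xs[-1],y),.08)
    print(xs[0],xs[-1],A,B,np.linalg.norm(A-B),(A+B)/2)
E
```

```text
[  205   102   150   128 14810]
[0.5301 0.0316] 70.55138156417667 0.00038732030312634767 0.0009018445959710269
245 398 [0.4866 0.0806] [0.5935 0.0472] 0.11199700086707236 [0.5401 0.0639]
247 395 [0.4784 0.0557] [0.5853 0.0223] 0.11200633018173979 [0.5318 0.039 ]
249 392 [0.4696 0.0292] [ 0.5765 -0.0043] 0.11201631545022042 [0.523  0.0125]
250 389 [0.4608 0.0045] [ 0.568 -0.029] 0.11232821725478902 [ 0.5144 -0.0122]
```

```bash
python3 - <<'E'
from h import *
from scipy.spatial.transform import Rotation as R
np.set_printoptions(precision=4,suppress=True)
d=np.load('w6.npz');K=d['K'];inv=np.linalg.inv
def H(t,q):
    M=np.eye(4);M[:3,:3]=R.from_quat(q).as_matrix();M[:3,3]=t;return M
X=d['T']@H(d['t'],d['q'])
def onzT(T,px,z):
    v=inv(K)@[px[0],px[1],1];v=T[:3,:3].T@[v[0],-v[1],-v[2]];o=-T[:3,:3].T@T[:3,3];return (o+v*(z-o[2])/v[2])[:2]
a=np.radians(71.5);u=np.array([np.cos(a),np.sin(a)]);w=np.array([-u[1],u[0]])
def show(T,name,px):
    for p in px: 
        q=onzT(T,p,.08);print(name,p,'u',q@u,'w',q@w)
T=X@inv(H([.472,.0095,.235],[.991,-.132,.001,0]))
im=cv2.imread('pics/w3.png',0)
for y in(110,130,150,170,190,210):   # left/right outer edges -> along u
    g=im[y].astype(int);L=[x for x in range(170,230) if g[x]>90][:1];Rr=[x for x in range(374,330,-1) if g[x]>90][:1]
    show(T,'w3',[(L[0],y),(Rr[0],y)])
for x in(220,250,280,340):
    g=im[:,x].astype(int);U=[y for y in range(75,115) if g[y]>90][:1];D=[y for y in range(246,215,-1) if g[y]>90][:1]
    show(T,'w3v',[(x,U[0])]+([(x,D[0])] if x<300 else []))
T4=X@inv(H([.6555,-.1285,.245],[.7897,.6135,.0002,-.0001]))
im=cv2.imread('pics/w4.png',0)
for x in(70,100,130,160):
    print(x,im[140:168,x])
E
```

```text
w3 (194, 110) u 0.26264631820236833 w -0.5334818180978121
w3 (366, 110) u 0.13268796571862657 w -0.5411286843937785
w3 (195, 130) u 0.2627935545818633 w -0.5190687639830704
w3 (364, 130) u 0.13281397198456638 w -0.5267240668947802
w3 (196, 150) u 0.26294616336126836 w -0.5041298025423299
w3 (362, 150) u 0.13294457597881218 w -0.5117938523779164
w3 (197, 170) u 0.2631044440491785 w -0.48863561470646266
w3 (360, 170) u 0.133080034021179 w -0.496308739213879
w3 (198, 190) u 0.2632687188390163 w -0.4725546607754976
w3 (359, 190) u 0.13240822955315715 w -0.4802851982638331
w3 (199, 210) u 0.2634393347981737 w -0.4558529661222534
w3 (356, 210) u 0.13336663647102748 w -0.4635452997646578
w3v (220, 89) u 0.24242140574116589 w -0.5492595055633419
w3v (220, 233) u 0.24681774118010702 w -0.43682728111855523
w3v (250, 91) u 0.22017483067361432 w -0.5492009349781404
w3v (250, 234) u 0.22140173063278018 w -0.4374418235274527
w3v (280, 93) u 0.1978549157500623 w -0.5491421713044176
w3v (280, 236) u 0.19592503860313204 w -0.43716445212217603
w3v (340, 98) u 0.15294267956494698 w -0.5483351189331352
70 [ 81  41  21  22  26  31  76 125 152 159 148 118  66  18  13  12  13  13
  13  12   9   0  16  14  11  17  13  17]
100 [ 87  83  65  36  26  26  26  24  48 101 144 159 154 132  83  29  16  13
  10   2   8  14  15  17  14   5  12   3]
130 [158 161 158 142 115  68  31  22  21  23  33  83 134 158 158 146 104  55
  14  13   6  10  12  10  10  14  13  12]
160 [158 160 161 161 161 150 124  79  41  26  24  22  28  55 105 148 161 156
 130  80  34  19  18  16  19  20  22  19]
```

```bash
python3 - <<'E'
from h import *
np.set_printoptions(precision=4,suppress=True)
d=np.load('w6.npz')
a=np.radians(72.4);u=np.array([np.cos(a),np.sin(a)]);w=np.array([-u[1],u[0]])
im=cv2.imread('pics/w6.png',0).astype(int)
f=lambda p:((onz('wrist',p,.2472-.056+.017)-d['t'])[:2])
for y in(175,300,315,330):
    print(y,im[y,186:206],im[y,436:462:1])
for x in(240,300,350,420):print(x,im[140:160,x])
for p in((193,175),(459,175),(193,165),(459,165),(210,330),(443,330),(240,150),(300,149),(350,149),(400,150)):q=f(p);print(p,'u',q@u,'w',q@w)
E
```

```text
175 [19 23 24 24 22 28 47 68 81 85 86 82 85 83 86 86 84 84 87 85] [166 168 167 166 167 167 167 166 165 167 164 164 165 165 165 164 163 162
 163 161 154 126  83  53  50  51]
300 [231 230 229 229 228 229 229 228 227 225 216 197 187 182 180 181 186 188
 187 187] [105 134 156 158 147 113  66  25   9  17  14   9  10  14  28  39  50  57
  66  76  83  89  91  89  85  84]
315 [167 166 164 164 165 166 164 167 168 166 163 162 159 161 164 163 164 165
 168 171] [161 162 149 121  72  33  40  63  79  81  81  72  64  66  65  64  66  73
  85  92  97 101 105 103 103 104]
330 [184 182 182 182 179 180 179 179 184 182 181 179 178 178 177 174 171 169
 171 173] [156 123  74  32  15  13   7   5  14  18  40  66  74  79  82  81  76  76
  76  69  71  75  81  79  84 103]
240 [ 6  6 14 17  9 17 20 35 54 64 75 84 88 83 84 85 87 86 86 84]
300 [163 164 164 164 156 125  74  39  47  57  70  79  85  85  83  85  85  85
  83  85]
350 [164 164 164 163 165 163 143  94  51  54  67  81  87  86  84  82  85  86
  85  84]
420 [ 27  18  21  21  25  19  21  24  36  52  76 112 142 155 164 167 167 169
 171 179]
(193, 175) u 0.06100621721645064 w 0.06040309595622177
(459, 175) u 0.0615083870204384 w -0.06131207862065834
(193, 165) u 0.06549721116677672 w 0.05986288875052887
(459, 165) u 0.0659925668614675 w -0.06072015155061314
(210, 330) u -0.02118772050088428 w 0.06118639833826889
(443, 330) u -0.020632330392485177 w -0.06358634081785089
(240, 150) u 0.07216497760285999 w 0.03805016728199574
(300, 149) u 0.07270659768777073 w 0.01121179538917442
(350, 149) u 0.07279772459107921 w -0.01112188961028624
(400, 150) u 0.07245697877702532 w -0.033484453943682116
```

Request:
step_arm(increments=[{"tx":0.031,"ty":0.101,"tz":0,"ax":0,"ay":0,"az":-0.012},{"tx":0.04,"ty":0.14,"tz":0,"ax":0,"ay":0,"az":-0.012},{"tx":0.04,"ty":0.14,"tz":-0.05,"ax":0,"ay":0,"az":0},{"tx":0.04,"ty":0.12,"tz":-0.08,"ax":0,"ay":0,"az":0},{"tx":0.02,"ty":0.08,"tz":-0.1,"ax":0,"ay":0,"az":0},{"tx":0,"ty":0,"tz":-0.1,"ax":0,"ay":0,"az":0},{"tx":0,"ty":0,"tz":-0.09,"ax":0,"ay":0,"az":0},{"tx":0,"ty":0,"tz":0,"ax":0,"ay":0,"az":0},{"tx":0,"ty":0,"tz":0,"ax":0,"ay":0,"az":0},{"tx":0,"ty":0,"tz":0,"ax":0,"ay":0,"az":0}])

```text
time_s: 13.0
tool_pos: [0.529, 0.0302, 0.1631]
ee_rot: [0.812, 0.584, 0.0, 0.0]
ft_force: [0.9, 0.7, -1.0]
gripper_width: 0.0166
grip_force: 44.7
```

```bash
python3 - <<'E'
from h import *
np.set_printoptions(precision=4,suppress=True)
o=bot.observe();p=o['tool_pos'];print(p,o['ee_rot'],o['ft_force'],2*np.degrees(np.arctan2(o['ee_rot'][1],o['ee_rot'][0])))
d=np.array([.5289,.0302])-p[:2];print('tx,ty,tz to .131',d/.2,(.131-p[2])/.2)
E
```

```text
[0.529  0.0302 0.1631] [0.8116 0.5842 0.0004 0.0002] [ 0.8596  0.7343 -0.9751] 71.49375436544638
tx,ty,tz to .131 [-0.0005  0.0001] -0.16034486933047667
```

Request:
step_arm(increments=[{"tx":0,"ty":0,"tz":-0.03,"ax":0,"ay":0,"az":0},{"tx":0,"ty":0,"tz":-0.04,"ax":0,"ay":0,"az":0},{"tx":0,"ty":0,"tz":-0.03,"ax":0,"ay":0,"az":0},{"tx":0,"ty":0,"tz":-0.02,"ax":0,"ay":0,"az":0},{"tx":0,"ty":0,"tz":-0.02,"ax":0,"ay":0,"az":0},{"tx":0,"ty":0,"tz":-0.01,"ax":0,"ay":0,"az":0},{"tx":0,"ty":0,"tz":0,"ax":0,"ay":0,"az":0},{"tx":0,"ty":0,"tz":0,"ax":0,"ay":0,"az":0}])

```text
time_s: 13.67
tool_pos: [0.5281, 0.0303, 0.1321]
ee_rot: [0.812, 0.584, -0.0, -0.0]
ft_force: [0.1, -0.2, -0.8]
gripper_width: 0.0175
grip_force: 44.8
```

Request:
step_arm(increments=[{"tx":0,"ty":0,"tz":-0.005,"ax":0,"ay":0,"az":0},{"tx":0,"ty":0,"tz":-0.005,"ax":0,"ay":0,"az":0},{"tx":0,"ty":0,"tz":-0.003,"ax":0,"ay":0,"az":0},{"tx":0,"ty":0,"tz":0,"ax":0,"ay":0,"az":0}])

```text
time_s: 14.0
tool_pos: [0.5284, 0.0303, 0.1301]
ee_rot: [0.812, 0.584, 0.0, 0.0]
ft_force: [-0.8, -0.2, 0.7]
gripper_width: 0.0166
grip_force: 45.0
```

```bash
python3 - <<'E'
from h import *
np.set_printoptions(precision=4,suppress=True)
o=bot.observe();print(o['tool_pos'],o['ft_force'])
a=save('scene','s2.png')[150:300,180:400]
cv2.imwrite('pics/s2c.png',cv2.resize(a[:,:,::-1],(800,545),interpolation=cv2.INTER_CUBIC))
E
```

```text
[0.5284 0.0303 0.1301] [-0.8485 -0.1909  0.653 ]
```

View pics/s2c.png

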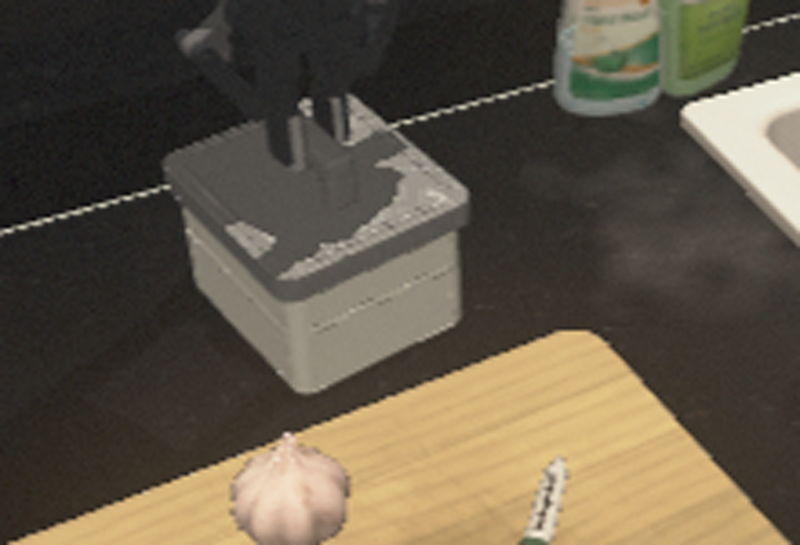

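The lid sits level over the rim, with its skirt round the tub. I release it and lift.

Request:
step_arm(increments=[{"tx":0,"ty":0,"tz":-0.002,"ax":0,"ay":0,"az":0},{"tx":0,"ty":0,"tz":0,"ax":0,"ay":0,"az":0},{"tx":0,"ty":0,"tz":0,"ax":0,"ay":0,"az":0},{"tx":0,"ty":0,"tz":0,"ax":0,"ay":0,"az":0},{"tx":0,"ty":0,"tz":0,"ax":0,"ay":0,"az":0},{"tx":0,"ty":0,"tz":0.05,"ax":0,"ay":0,"az":0},{"tx":0,"ty":0,"tz":0.1,"ax":0,"ay":0,"az":0},{"tx":0,"ty":0,"tz":0.15,"ax":0,"ay":0,"az":0},{"tx":0,"ty":0,"tz":0.15,"ax":0,"ay":0,"az":0},{"tx":0,"ty":0,"tz":0,"ax":0,"ay":0,"az":0}], hand=0)

```text
time_s: 14.88
tool_pos: [0.5324, 0.0303, 0.2272]
ee_rot: [0.812, 0.584, 0.005, 0.004]
ft_force: [1.1, -0.1, 2.0]
gripper_width: 0.0426
grip_force: 0.0
```

Request:
step_arm(increments=[{"tx":-0.06,"ty":-0.1,"tz":0.06,"ax":0,"ay":0,"az":0},{"tx":0,"ty":-0.15,"tz":0.06,"ax":0,"ay":0,"az":0},{"tx":0,"ty":0,"tz":0,"ax":0,"ay":0,"az":0},{"tx":0,"ty":0,"tz":0,"ax":0,"ay":0,"az":0},{"tx":0,"ty":0,"tz":0,"ax":0,"ay":0,"az":0}], hand=-1)

```text
time_s: 15.3
tool_pos: [0.5161, -0.0197, 0.2434]
ee_rot: [0.812, 0.584, 0.0, -0.0]
ft_force: [-0.1, 0.0, 0.0]
gripper_width: 0.0
grip_force: 0.0
```

```bash
python3 - <<'E'
from h import *
np.set_printoptions(precision=4,suppress=True)
o=bot.observe();print(o['tool_pos'],o['ft_force'],o['gripper_width'],o['time_s'])
save('wrist','w7.png')
C=[]
for t,z in(('lid_grip',.115),('lid_corner_0',.091)):
    for r in bot.landmark_of('wrist',t)[:4]:print(t,round(r['p'],2),r['centre'],onz('wrist',r['centre'],z))
E
```

```text
[ 0.5161 -0.0197  0.2434] [-0.0919  0.0044  0.0363] 1.532559373549348e-05 15.3
lid_corner_0 0.93 [265.9, 231.0] [ 0.4692 -0.0037  0.091 ]
lid_corner_0 0.9 [259.2, 91.2] [0.5041 0.0979 0.091 ]
lid_corner_0 0.83 [377.5, 91.0] [0.5866 0.0705 0.091 ]
lid_corner_0 0.8 [375.3, 235.9] [ 0.5549 -0.0367  0.091 ]
```

View pics/w7.png

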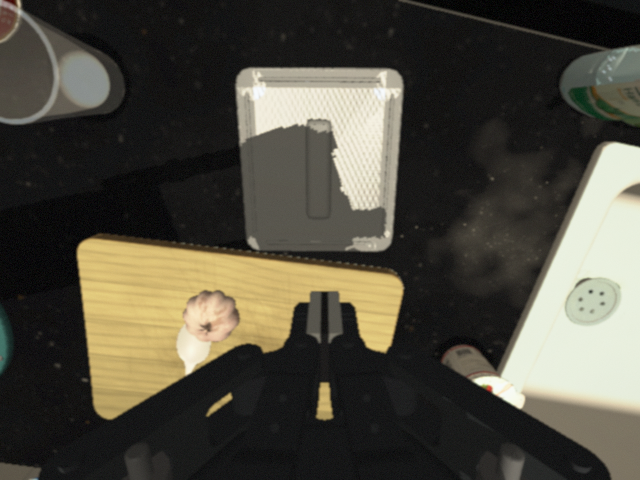

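All four lid corners show, at (266,231), (259,91), (377,91) and (375,236). The lid is centred at (0.529,0.032) with yaw 71°, within 1 mm of the tub. I start pressing at the near-left corner with the jaws shut.

Request:
step_arm(increments=[{"tx":-0.12,"ty":0.034,"tz":0,"ax":0,"ay":0,"az":0},{"tx":-0.12,"ty":0.034,"tz":-0.06,"ax":0,"ay":0,"az":0},{"tx":0,"ty":0,"tz":-0.12,"ax":0,"ay":0,"az":0},{"tx":0,"ty":0,"tz":-0.15,"ax":0,"ay":0,"az":0},{"tx":0,"ty":0,"tz":-0.12,"ax":0,"ay":0,"az":0},{"tx":0,"ty":0,"tz":-0.06,"ax":0,"ay":0,"az":0},{"tx":0,"ty":0,"tz":-0.02,"ax":0,"ay":0,"az":0},{"tx":0,"ty":0,"tz":0,"ax":0,"ay":0,"az":0},{"tx":0,"ty":0,"tz":0,"ax":0,"ay":0,"az":0}])

```text
time_s: 16.2
tool_pos: [0.4686, -0.0058, 0.1376]
ee_rot: [0.811, 0.585, 0.0, 0.0]
ft_force: [0.3, 0.0, 0.1]
gripper_width: 0.0
grip_force: 0.0
```

Request:
step_arm(increments=[{"tx":0,"ty":0,"tz":-0.02,"ax":0,"ay":0,"az":0},{"tx":0,"ty":0,"tz":-0.02,"ax":0,"ay":0,"az":0},{"tx":0,"ty":0,"tz":0,"ax":0,"ay":0,"az":0}])

```text
time_s: 16.45
tool_pos: [0.4683, -0.0061, 0.1294]
ee_rot: [0.812, 0.584, 0.0, 0.0]
ft_force: [0.3, -0.9, -1.1]
gripper_width: -0.0001
grip_force: 0.0
```

Request:
step_arm(increments=[{"tx":0,"ty":0,"tz":-0.02,"ax":0,"ay":0,"az":0},{"tx":0,"ty":0,"tz":-0.02,"ax":0,"ay":0,"az":0},{"tx":0,"ty":0,"tz":-0.01,"ax":0,"ay":0,"az":0},{"tx":0,"ty":0,"tz":0,"ax":0,"ay":0,"az":0}])

```text
time_s: 16.78
tool_pos: [0.4676, -0.0061, 0.1186]
ee_rot: [0.812, 0.584, -0.001, -0.0]
ft_force: [0.3, -0.1, 0.6]
gripper_width: -0.0001
grip_force: 0.0
```

Request:
step_arm(increments=[{"tx":0,"ty":0,"tz":-0.005,"ax":0,"ay":0,"az":0},{"tx":0,"ty":0,"tz":-0.005,"ax":0,"ay":0,"az":0},{"tx":0,"ty":0,"tz":-0.005,"ax":0,"ay":0,"az":0},{"tx":0,"ty":0,"tz":-0.005,"ax":0,"ay":0,"az":0}])

```text
time_s: 17.12
tool_pos: [0.4683, -0.0061, 0.1153]
ee_rot: [0.812, 0.584, 0.0, 0.0]
ft_force: [-0.9, -0.1, 0.7]
gripper_width: -0.0002
grip_force: 0.2
```

Request:
step_arm(increments=[{"tx":0,"ty":0,"tz":-0.005,"ax":0,"ay":0,"az":0},{"tx":0,"ty":0,"tz":-0.005,"ax":0,"ay":0,"az":0},{"tx":0,"ty":0,"tz":-0.005,"ax":0,"ay":0,"az":0}])

```text
time_s: 17.37
tool_pos: [0.4684, -0.0064, 0.1142]
ee_rot: [0.811, 0.584, -0.0, 0.0]
ft_force: [-7.8, -0.7, 16.6]
gripper_width: 0.0005
grip_force: 8.6
```

Request:
step_arm(increments=[{"tx":0,"ty":0,"tz":-0.005,"ax":0,"ay":0,"az":0},{"tx":0,"ty":0,"tz":-0.005,"ax":0,"ay":0,"az":0}])

```text
time_s: 17.53
tool_pos: [0.4683, -0.0064, 0.1126]
ee_rot: [0.811, 0.584, -0.0, 0.0]
ft_force: [-8.0, 0.1, 17.4]
gripper_width: 0.0004
grip_force: 9.3
```

Request:
step_arm(increments=[{"tx":0,"ty":0,"tz":-0.005,"ax":0,"ay":0,"az":0},{"tx":0,"ty":0,"tz":-0.005,"ax":0,"ay":0,"az":0}])

```text
time_s: 17.7
tool_pos: [0.4684, -0.0065, 0.1109]
ee_rot: [0.811, 0.584, -0.0, 0.0]
ft_force: [-10.1, -0.8, 25.8]
gripper_width: -0.0002
grip_force: 13.3
```

Request:
step_arm(increments=[{"tx":0,"ty":0,"tz":-0.005,"ax":0,"ay":0,"az":0},{"tx":0,"ty":0,"tz":0,"ax":0,"ay":0,"az":0}])

```text
time_s: 17.87
tool_pos: [0.4685, -0.0065, 0.1108]
ee_rot: [0.811, 0.584, -0.0, 0.0]
ft_force: [-11.9, -0.7, 26.0]
gripper_width: 0.0001
grip_force: 13.4
```

Request:
step_arm(increments=[{"tx":0,"ty":0,"tz":0.04,"ax":0,"ay":0,"az":0},{"tx":0,"ty":0,"tz":0.06,"ax":0,"ay":0,"az":0},{"tx":0.145,"ty":-0.049,"tz":0,"ax":0,"ay":0,"az":0},{"tx":0.145,"ty":-0.049,"tz":0,"ax":0,"ay":0,"az":0},{"tx":0.145,"ty":-0.049,"tz":0,"ax":0,"ay":0,"az":0},{"tx":0,"ty":0,"tz":-0.02,"ax":0,"ay":0,"az":0},{"tx":0,"ty":0,"tz":-0.02,"ax":0,"ay":0,"az":0},{"tx":0,"ty":0,"tz":0,"ax":0,"ay":0,"az":0},{"tx":0,"ty":0,"tz":0,"ax":0,"ay":0,"az":0}])

```text
time_s: 18.62
tool_pos: [0.5534, -0.0352, 0.1182]
ee_rot: [0.812, 0.584, -0.001, -0.001]
ft_force: [0.1, 1.2, -0.7]
gripper_width: -0.0004
grip_force: 0.0
```

Request:
step_arm(increments=[{"tx":0,"ty":0,"tz":-0.005,"ax":0,"ay":0,"az":0},{"tx":0,"ty":0,"tz":-0.005,"ax":0,"ay":0,"az":0},{"tx":0,"ty":0,"tz":-0.005,"ax":0,"ay":0,"az":0}])

```text
time_s: 18.87
tool_pos: [0.5547, -0.0353, 0.1164]
ee_rot: [0.811, 0.584, 0.0, 0.0]
ft_force: [-0.4, -0.3, -0.3]
gripper_width: -0.0
grip_force: 0.0
```

Commanded height here is about 0.116, so it can take six 1 mm steps before I check the force again.

Request:
step_arm(increments=[{"tx":0,"ty":0,"tz":-0.005,"ax":0,"ay":0,"az":0},{"tx":0,"ty":0,"tz":-0.005,"ax":0,"ay":0,"az":0},{"tx":0,"ty":0,"tz":-0.005,"ax":0,"ay":0,"az":0},{"tx":0,"ty":0,"tz":-0.005,"ax":0,"ay":0,"az":0}])

```text
time_s: 19.2
tool_pos: [0.5554, -0.0357, 0.1147]
ee_rot: [0.811, 0.584, 0.0, 0.0]
ft_force: [-5.2, -1.0, 15.6]
gripper_width: -0.0001
grip_force: 7.4
```

Request:
step_arm(increments=[{"tx":0,"ty":0,"tz":-0.005,"ax":0,"ay":0,"az":0},{"tx":0,"ty":0,"tz":-0.005,"ax":0,"ay":0,"az":0},{"tx":0,"ty":0,"tz":0,"ax":0,"ay":0,"az":0}])

```text
time_s: 19.45
tool_pos: [0.5554, -0.0358, 0.1128]
ee_rot: [0.811, 0.584, 0.0, 0.0]
ft_force: [-6.3, -0.8, 14.5]
gripper_width: 0.0002
grip_force: 7.0
```

Request:
step_arm(increments=[{"tx":0,"ty":0,"tz":-0.005,"ax":0,"ay":0,"az":0},{"tx":0,"ty":0,"tz":-0.005,"ax":0,"ay":0,"az":0},{"tx":0,"ty":0,"tz":0,"ax":0,"ay":0,"az":0}])

```text
time_s: 19.7
tool_pos: [0.5554, -0.0358, 0.1109]
ee_rot: [0.811, 0.584, 0.0, 0.0]
ft_force: [-6.6, -0.8, 14.7]
gripper_width: 0.0002
grip_force: 7.2
```

Request:
step_arm(increments=[{"tx":0,"ty":0,"tz":-0.005,"ax":0,"ay":0,"az":0},{"tx":0,"ty":0,"tz":-0.005,"ax":0,"ay":0,"az":0},{"tx":0,"ty":0,"tz":0,"ax":0,"ay":0,"az":0}])

```text
time_s: 19.95
tool_pos: [0.5556, -0.0358, 0.1104]
ee_rot: [0.811, 0.584, 0.0, 0.0]
ft_force: [-10.3, -1.1, 22.6]
gripper_width: 0.0002
grip_force: 11.7
```

Request:
step_arm(increments=[{"tx":0,"ty":0,"tz":0.04,"ax":0,"ay":0,"az":0},{"tx":0,"ty":0,"tz":0.06,"ax":0,"ay":0,"az":0},{"tx":0.044,"ty":0.131,"tz":0,"ax":0,"ay":0,"az":0},{"tx":0.044,"ty":0.131,"tz":0,"ax":0,"ay":0,"az":0},{"tx":0.044,"ty":0.131,"tz":0,"ax":0,"ay":0,"az":0},{"tx":0.044,"ty":0.131,"tz":0,"ax":0,"ay":0,"az":0},{"tx":0,"ty":0,"tz":-0.02,"ax":0,"ay":0,"az":0},{"tx":0,"ty":0,"tz":-0.02,"ax":0,"ay":0,"az":0},{"tx":0,"ty":0,"tz":0,"ax":0,"ay":0,"az":0},{"tx":0,"ty":0,"tz":0,"ax":0,"ay":0,"az":0}])

```text
time_s: 20.78
tool_pos: [0.5895, 0.0685, 0.1176]
ee_rot: [0.812, 0.584, -0.001, -0.0]
ft_force: [0.3, 0.4, 0.5]
gripper_width: -0.0
grip_force: 0.0
```

Request:
step_arm(increments=[{"tx":0,"ty":0,"tz":-0.005,"ax":0,"ay":0,"az":0},{"tx":0,"ty":0,"tz":-0.005,"ax":0,"ay":0,"az":0},{"tx":0,"ty":0,"tz":-0.005,"ax":0,"ay":0,"az":0},{"tx":0,"ty":0,"tz":-0.005,"ax":0,"ay":0,"az":0},{"tx":0,"ty":0,"tz":0,"ax":0,"ay":0,"az":0}])

```text
time_s: 21.2
tool_pos: [0.5906, 0.0687, 0.1157]
ee_rot: [0.812, 0.584, 0.0, 0.0]
ft_force: [-2.2, 0.0, 7.4]
gripper_width: -0.0001
grip_force: 3.6
```

Request:
step_arm(increments=[{"tx":0,"ty":0,"tz":-0.005,"ax":0,"ay":0,"az":0},{"tx":0,"ty":0,"tz":-0.005,"ax":0,"ay":0,"az":0},{"tx":0,"ty":0,"tz":-0.005,"ax":0,"ay":0,"az":0},{"tx":0,"ty":0,"tz":-0.005,"ax":0,"ay":0,"az":0},{"tx":0,"ty":0,"tz":0,"ax":0,"ay":0,"az":0}])

```text
time_s: 21.62
tool_pos: [0.591, 0.0687, 0.1131]
ee_rot: [0.812, 0.584, 0.001, 0.001]
ft_force: [-5.8, -2.0, 14.2]
gripper_width: -0.0001
grip_force: 6.8
```

Request:
step_arm(increments=[{"tx":0,"ty":0,"tz":-0.005,"ax":0,"ay":0,"az":0},{"tx":0,"ty":0,"tz":-0.005,"ax":0,"ay":0,"az":0},{"tx":0,"ty":0,"tz":0,"ax":0,"ay":0,"az":0}])

```text
time_s: 21.87
tool_pos: [0.5912, 0.0687, 0.1112]
ee_rot: [0.812, 0.584, 0.001, 0.001]
ft_force: [-5.0, -0.5, 14.5]
gripper_width: 0.0005
grip_force: 7.0
```

Request:
step_arm(increments=[{"tx":0,"ty":0,"tz":-0.005,"ax":0,"ay":0,"az":0},{"tx":0,"ty":0,"tz":0,"ax":0,"ay":0,"az":0}])

```text
time_s: 22.03
tool_pos: [0.5913, 0.0687, 0.1107]
ee_rot: [0.812, 0.584, 0.001, 0.001]
ft_force: [-6.1, -0.8, 16.4]
gripper_width: -0.0001
grip_force: 8.0
```

Request:
step_arm(increments=[{"tx":0,"ty":0,"tz":-0.005,"ax":0,"ay":0,"az":0},{"tx":0,"ty":0,"tz":-0.003,"ax":0,"ay":0,"az":0},{"tx":0,"ty":0,"tz":0,"ax":0,"ay":0,"az":0}])

```text
time_s: 22.28
tool_pos: [0.5914, 0.0688, 0.1106]
ee_rot: [0.812, 0.584, 0.001, 0.001]
ft_force: [-8.6, -1.1, 24.7]
gripper_width: 0.0003
grip_force: 11.8
```

Request:
step_arm(increments=[{"tx":0,"ty":0,"tz":0.04,"ax":0,"ay":0,"az":0},{"tx":0,"ty":0,"tz":0.06,"ax":0,"ay":0,"az":0},{"tx":-0.145,"ty":0.049,"tz":0,"ax":0,"ay":0,"az":0},{"tx":-0.145,"ty":0.049,"tz":0,"ax":0,"ay":0,"az":0},{"tx":-0.145,"ty":0.049,"tz":0,"ax":0,"ay":0,"az":0},{"tx":0,"ty":0,"tz":-0.02,"ax":0,"ay":0,"az":0},{"tx":0,"ty":0,"tz":-0.02,"ax":0,"ay":0,"az":0},{"tx":0,"ty":0,"tz":0,"ax":0,"ay":0,"az":0},{"tx":0,"ty":0,"tz":0,"ax":0,"ay":0,"az":0}])

```text
time_s: 23.03
tool_pos: [0.5045, 0.0984, 0.1178]
ee_rot: [0.812, 0.584, 0.0, 0.0]
ft_force: [0.4, 0.2, 0.8]
gripper_width: 0.0003
grip_force: 0.0
```

Request:
step_arm(increments=[{"tx":0,"ty":0,"tz":-0.005,"ax":0,"ay":0,"az":0},{"tx":0,"ty":0,"tz":-0.005,"ax":0,"ay":0,"az":0},{"tx":0,"ty":0,"tz":-0.005,"ax":0,"ay":0,"az":0},{"tx":0,"ty":0,"tz":0,"ax":0,"ay":0,"az":0}])

```text
time_s: 23.37
tool_pos: [0.5047, 0.0987, 0.1157]
ee_rot: [0.812, 0.584, 0.001, 0.0]
ft_force: [-0.7, -0.7, 6.8]
gripper_width: -0.0003
grip_force: 3.4
```

Request:
step_arm(increments=[{"tx":0,"ty":0,"tz":-0.005,"ax":0,"ay":0,"az":0},{"tx":0,"ty":0,"tz":-0.005,"ax":0,"ay":0,"az":0},{"tx":0,"ty":0,"tz":-0.005,"ax":0,"ay":0,"az":0},{"tx":0,"ty":0,"tz":-0.005,"ax":0,"ay":0,"az":0},{"tx":0,"ty":0,"tz":0,"ax":0,"ay":0,"az":0}])

```text
time_s: 23.78
tool_pos: [0.5048, 0.0989, 0.1128]
ee_rot: [0.812, 0.584, 0.001, 0.0]
ft_force: [-3.1, -0.3, 10.7]
gripper_width: -0.0003
grip_force: 5.8
```

Request:
step_arm(increments=[{"tx":0,"ty":0,"tz":-0.005,"ax":0,"ay":0,"az":0},{"tx":0,"ty":0,"tz":-0.005,"ax":0,"ay":0,"az":0},{"tx":0,"ty":0,"tz":0,"ax":0,"ay":0,"az":0}])

```text
time_s: 24.03
tool_pos: [0.5048, 0.0989, 0.1109]
ee_rot: [0.812, 0.584, 0.001, 0.0]
ft_force: [-4.3, 0.1, 11.6]
gripper_width: 0.0002
grip_force: 6.1
```

Request:
step_arm(increments=[{"tx":0,"ty":0,"tz":-0.005,"ax":0,"ay":0,"az":0},{"tx":0,"ty":0,"tz":-0.003,"ax":0,"ay":0,"az":0},{"tx":0,"ty":0,"tz":0,"ax":0,"ay":0,"az":0}])

```text
time_s: 24.28
tool_pos: [0.5048, 0.099, 0.1101]
ee_rot: [0.812, 0.584, 0.001, 0.0]
ft_force: [-5.4, 0.2, 17.4]
gripper_width: -0.0003
grip_force: 8.7
```

Request:
step_arm(increments=[{"tx":0,"ty":0,"tz":-0.005,"ax":0,"ay":0,"az":0},{"tx":0,"ty":0,"tz":-0.003,"ax":0,"ay":0,"az":0},{"tx":0,"ty":0,"tz":0,"ax":0,"ay":0,"az":0}])

```text
time_s: 24.53
tool_pos: [0.5049, 0.099, 0.1099]
ee_rot: [0.812, 0.584, 0.001, 0.0]
ft_force: [-11.9, -0.4, 27.8]
gripper_width: 0.0002
grip_force: 13.7
```

Request:
step_arm(increments=[{"tx":0,"ty":0,"tz":0.04,"ax":0,"ay":0,"az":0},{"tx":0,"ty":0,"tz":0.06,"ax":0,"ay":0,"az":0},{"tx":-0.044,"ty":-0.131,"tz":0,"ax":0,"ay":0,"az":0},{"tx":-0.044,"ty":-0.131,"tz":0,"ax":0,"ay":0,"az":0},{"tx":-0.044,"ty":-0.131,"tz":0,"ax":0,"ay":0,"az":0},{"tx":-0.044,"ty":-0.131,"tz":0,"ax":0,"ay":0,"az":0},{"tx":0,"ty":0,"tz":-0.03,"ax":0,"ay":0,"az":0},{"tx":0,"ty":0,"tz":-0.02,"ax":0,"ay":0,"az":0},{"tx":0,"ty":0,"tz":0,"ax":0,"ay":0,"az":0},{"tx":0,"ty":0,"tz":0,"ax":0,"ay":0,"az":0}])

```text
time_s: 25.37
tool_pos: [0.4683, -0.0055, 0.1152]
ee_rot: [0.811, 0.584, -0.0, -0.0]
ft_force: [-0.6, -0.4, 0.1]
gripper_width: 0.0
grip_force: 0.0
```

Request:
step_arm(increments=[{"tx":0,"ty":0,"tz":-0.005,"ax":0,"ay":0,"az":0},{"tx":0,"ty":0,"tz":-0.005,"ax":0,"ay":0,"az":0},{"tx":0,"ty":0,"tz":-0.005,"ax":0,"ay":0,"az":0},{"tx":0,"ty":0,"tz":-0.005,"ax":0,"ay":0,"az":0},{"tx":0,"ty":0,"tz":0,"ax":0,"ay":0,"az":0}])

```text
time_s: 25.78
tool_pos: [0.4681, -0.0058, 0.1113]
ee_rot: [0.811, 0.585, -0.0, -0.0]
ft_force: [-0.0, 0.7, 0.4]
gripper_width: 0.0004
grip_force: 0.0
```

Request:
step_arm(increments=[{"tx":0,"ty":0,"tz":-0.005,"ax":0,"ay":0,"az":0},{"tx":0,"ty":0,"tz":-0.005,"ax":0,"ay":0,"az":0},{"tx":0,"ty":0,"tz":-0.005,"ax":0,"ay":0,"az":0},{"tx":0,"ty":0,"tz":-0.005,"ax":0,"ay":0,"az":0},{"tx":0,"ty":0,"tz":0,"ax":0,"ay":0,"az":0}])

```text
time_s: 26.2
tool_pos: [0.4683, -0.0062, 0.11]
ee_rot: [0.812, 0.584, -0.0, -0.0]
ft_force: [-8.8, -0.6, 19.4]
gripper_width: 0.0002
grip_force: 9.6
```

Request:
step_arm(increments=[{"tx":0,"ty":0,"tz":0.04,"ax":0,"ay":0,"az":0},{"tx":0,"ty":0,"tz":0.06,"ax":0,"ay":0,"az":0},{"tx":0.145,"ty":-0.049,"tz":0,"ax":0,"ay":0,"az":0},{"tx":0.145,"ty":-0.049,"tz":0,"ax":0,"ay":0,"az":0},{"tx":0.145,"ty":-0.049,"tz":0,"ax":0,"ay":0,"az":0},{"tx":0,"ty":0,"tz":-0.03,"ax":0,"ay":0,"az":0},{"tx":0,"ty":0,"tz":-0.03,"ax":0,"ay":0,"az":0},{"tx":0,"ty":0,"tz":-0.01,"ax":0,"ay":0,"az":0},{"tx":0,"ty":0,"tz":0,"ax":0,"ay":0,"az":0}])

```text
time_s: 26.95
tool_pos: [0.5529, -0.0351, 0.1118]
ee_rot: [0.812, 0.584, -0.001, -0.001]
ft_force: [-0.7, 0.3, -0.3]
gripper_width: -0.0
grip_force: 0.0
```

Request:
step_arm(increments=[{"tx":0,"ty":0,"tz":-0.005,"ax":0,"ay":0,"az":0},{"tx":0,"ty":0,"tz":-0.005,"ax":0,"ay":0,"az":0},{"tx":0,"ty":0,"tz":-0.005,"ax":0,"ay":0,"az":0},{"tx":0,"ty":0,"tz":-0.005,"ax":0,"ay":0,"az":0},{"tx":0,"ty":0,"tz":0,"ax":0,"ay":0,"az":0}])

```text
time_s: 27.37
tool_pos: [0.555, -0.0354, 0.1105]
ee_rot: [0.812, 0.584, 0.0, 0.0]
ft_force: [-2.3, 0.0, 5.2]
gripper_width: 0.0001
grip_force: 2.5
```

Request:
step_arm(increments=[{"tx":0,"ty":0,"tz":-0.005,"ax":0,"ay":0,"az":0},{"tx":0,"ty":0,"tz":-0.005,"ax":0,"ay":0,"az":0},{"tx":0,"ty":0,"tz":-0.005,"ax":0,"ay":0,"az":0},{"tx":0,"ty":0,"tz":0,"ax":0,"ay":0,"az":0}])

```text
time_s: 27.7
tool_pos: [0.5554, -0.0356, 0.11]
ee_rot: [0.811, 0.584, 0.0, 0.0]
ft_force: [-8.7, 0.3, 20.0]
gripper_width: -0.0002
grip_force: 9.6
```

Request:
step_arm(increments=[{"tx":0,"ty":0,"tz":0.04,"ax":0,"ay":0,"az":0},{"tx":0,"ty":0,"tz":0.06,"ax":0,"ay":0,"az":0},{"tx":0.044,"ty":0.131,"tz":0,"ax":0,"ay":0,"az":0},{"tx":0.044,"ty":0.131,"tz":0,"ax":0,"ay":0,"az":0},{"tx":0.044,"ty":0.131,"tz":0,"ax":0,"ay":0,"az":0},{"tx":0.044,"ty":0.131,"tz":0,"ax":0,"ay":0,"az":0},{"tx":0,"ty":0,"tz":-0.03,"ax":0,"ay":0,"az":0},{"tx":0,"ty":0,"tz":-0.03,"ax":0,"ay":0,"az":0},{"tx":0,"ty":0,"tz":0,"ax":0,"ay":0,"az":0}])

```text
time_s: 28.45
tool_pos: [0.5891, 0.0691, 0.113]
ee_rot: [0.811, 0.585, -0.001, -0.001]
ft_force: [-0.2, 0.0, -0.5]
gripper_width: 0.0
grip_force: 0.0
```

Request:
step_arm(increments=[{"tx":0,"ty":0,"tz":-0.005,"ax":0,"ay":0,"az":0},{"tx":0,"ty":0,"tz":-0.005,"ax":0,"ay":0,"az":0},{"tx":0,"ty":0,"tz":-0.005,"ax":0,"ay":0,"az":0},{"tx":0,"ty":0,"tz":-0.005,"ax":0,"ay":0,"az":0},{"tx":0,"ty":0,"tz":-0.005,"ax":0,"ay":0,"az":0},{"tx":0,"ty":0,"tz":0,"ax":0,"ay":0,"az":0}])

```text
time_s: 28.95
tool_pos: [0.5906, 0.0686, 0.1106]
ee_rot: [0.812, 0.584, 0.0, 0.0]
ft_force: [-1.7, -1.3, 5.6]
gripper_width: 0.0001
grip_force: 2.5
```

Request:
step_arm(increments=[{"tx":0,"ty":0,"tz":-0.005,"ax":0,"ay":0,"az":0},{"tx":0,"ty":0,"tz":-0.005,"ax":0,"ay":0,"az":0},{"tx":0,"ty":0,"tz":-0.005,"ax":0,"ay":0,"az":0},{"tx":0,"ty":0,"tz":0,"ax":0,"ay":0,"az":0}])

```text
time_s: 29.28
tool_pos: [0.591, 0.0687, 0.11]
ee_rot: [0.812, 0.584, 0.0, 0.001]
ft_force: [-7.7, -1.7, 17.1]
gripper_width: 0.0002
grip_force: 8.8
```

Request:
step_arm(increments=[{"tx":0,"ty":0,"tz":0.05,"ax":0,"ay":0,"az":0},{"tx":0,"ty":0,"tz":0.15,"ax":0,"ay":0,"az":0},{"tx":0,"ty":0,"tz":0.2,"ax":0,"ay":0,"az":0},{"tx":0,"ty":0,"tz":0.2,"ax":0,"ay":0,"az":0},{"tx":-0.05,"ty":-0.18,"tz":0,"ax":0,"ay":0,"az":0},{"tx":-0.05,"ty":-0.18,"tz":0,"ax":0,"ay":0,"az":0},{"tx":-0.03,"ty":-0.18,"tz":0,"ax":0,"ay":0,"az":0},{"tx":0,"ty":0,"tz":0,"ax":0,"ay":0,"az":0},{"tx":0,"ty":0,"tz":0,"ax":0,"ay":0,"az":0},{"tx":0,"ty":0,"tz":0,"ax":0,"ay":0,"az":0}])

```text
time_s: 30.12
tool_pos: [0.5643, -0.0388, 0.2265]
ee_rot: [0.812, 0.584, 0.0, -0.0]
ft_force: [0.4, -0.1, -0.2]
gripper_width: -0.0001
grip_force: 0.0
```

```bash
python3 - <<'E'
from h import *
np.set_printoptions(precision=4,suppress=True)
o=bot.observe();print(o['tool_pos'],o['ft_force'],o['time_s'])
save('wrist','w8.png');a=save('scene','s3.png')
for r in bot.landmark_of('wrist','lid_corner_0')[:4]:print(round(r['p'],2),r['centre'],onz('wrist',r['centre'],.085))
for t in('glass','yoghurt_pot'):
    for r in bot.landmark_of('scene',t)[:1]:print(t,r['p'],onz('scene',r['centre'],0))
E
```

```text
[ 0.5643 -0.0388  0.2265] [ 0.3881 -0.1006 -0.1941] 30.1167
0.96 [312.8, 234.8] [ 0.5556 -0.035   0.085 ]
0.91 [199.4, 234.9] [ 0.4686 -0.0062  0.085 ]
0.86 [184.5, 84.7] [0.5061 0.0981 0.085 ]
0.59 [310.1, 84.6] [0.5899 0.0703 0.085 ]
glass 0.79 [0.3376 0.1675 0.    ]
```

All four corners stop at TCP height 0.110, which puts the lid face at 85 mm, and the lid is still centred. I hand in the job.

```bash
python3 -c "
from h import *
print(bot.finish_job())"
```

```text
the job is handed in; nothing more can be done
None
```

The job is handed in, but the call returned no verdict. The lemon is in the tub and the lid is centred on it to about 1 mm, with all four corners pressed down to about 85 mm, which is fully seated; the last pictures still placed the glass in its spot, but the pot was not detected in that check.

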